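# Find the rocking mould plate and press it home

## Robot

A 7-joint arm with a two-finger parallel gripper is mounted at the origin on a cart in front of the work surface, level with it; the furniture and walls round the work are solid. World frame = base frame: x ahead of the robot, y to its left, z up, the work surface at z = 0. Lengths are in m, angles in rad, forces in N, time in s.
With the tool pointing down it reaches from about 0.4 to 0.85 m from the base axis. Payload 10.4 kg.
Tool frame: the origin (TCP) lies midway between the tips of the shut fingers; the grasp point (between the pads) lies 19 mm behind it; z points along the fingers, y is the line along which they close (so a half turn about z gives the same grasp; the last joint's range is limited). The gripper opens to 85 mm and grips with 20 to 120 N. Pads are 22 mm wide; open, the fingers measure 114 mm over their backs; the gripper's body (76 mm by 85 mm) begins 54 mm behind the grasp point. The pads swing forward as they close: fully open they stand 13 mm farther back than shut.
Start: joints at [1.192, 0.332, -0.065, 1.46, 0.022, 1.35, -0.088], TCP at [0.218, -0.586, 0.193] pointing down, gripper open.
Joint ranges: [-2.6, 2.6], [-0.5, 2.12], [-1.47, 1.34], [0.16, 2.42], [-1.27, 4.41], [0.06, 2.06], [-2.6, 2.6]. Speed limits (rad/s): [2.22, 2.22, 2.79, 2.79, 3.14, 3.14, 3.14].

## Interface

Orientations are given as [roll, pitch, yaw] about the fixed x, y, z axes, in that order (R = Rz(yaw) Ry(pitch) Rx(roll)).
In Python, from plant import robot gives the robot as it stands.
- The arm moves only by the shell command python3 -m handwheel 'ROWS'. ROWS is a JSON object of lists of equal length, an entry for each row: "gripper": the closure, from 0 (fully open) to 1 (shut); "slide": the shift along the tool's x, y, z in cm, a list of three; "delta_rot": the turn, a rotation vector about the tool's x, y, z in rad, a list of three. In form: {"gripper": [gripper, ...], "slide": [[tx, ty, tz], ...], "delta_rot": [[ax, ay, az], ...]}. A call has 1 to 8 rows; each row is the pose to reach, as a shift and turn from the pose commanded when the call began, along the tool's axes at that moment; what a row does not reach only later rows make up. A row lasts 1/12 s, in which the tool goes at most 41.7 mm and 7.16 degrees, less where a joint would pass 70% of its speed; a pose out of reach is approached as far as the arm can. A call with a gripper value outside its range is refused whole. The fingers move at their own pace and stop on an object; the grip force is fixed at half the most. Time passes only in rows, so rows that repeat a pose let the fingers close. It gives the time, the measured TCP pose, the force, the opening and the grip force at its end, in the units of the state.
- robot.state(): the state, without advancing time (a new reading comes with each control period).
- robot.get_image(name): name is "side" or "top" or "wrist"; returns a dict with "color" (400x640x3 uint8, red, green, blue), "fx", "fy", "cx", "cy" (pixels), "k1" (the pictures are not rectified: a ray, as slopes to the right and down, at radius r is drawn at 1 + k1 r^2 times it, then the intrinsics apply), "R" (3x3) and "t" (3): a world point X has camera coordinates R X + t. Camera axes: x right, y down, z forward; pixel columns grow to the right and rows downward; lengths in m; the calibration is good to about 2 mm. A picture is of the moment at which its call begins. There is no depth.
- robot.finish_job(): hands the job in; it is judged then, once.
The state is a dict: "t": time; "joint_pos": joint angles; "dq": joint speeds; "joint_efforts": joint torques, N m; "ee_pos": TCP position; "tcp_rot": TCP orientation; "ft_force": force on the tool from outside, world axes, zero at the start; "moment": the same for the moment, N m; "grip_width": finger opening in m; "finger_force": force on a finger pad.
Only numpy, scipy, OpenCV 4.12 (cv2) and the standard library are available. Lean on these libraries where they do the work, as an engineer would, in place of code of your own. Each camera call takes 0.05 s, during which the arm holds its last target. There are 200 camera calls.

## Task

Four cake moulds are closed with wooden pressing plates; three plates sit firmly on their cakes and one, which looks the same, is hung up above its cake. Press on the plates beside their grip bars to find the one that rocks, then press that one straight down until it sits home and level on its cake. Only press, never pull a plate up by its bar, do not crush the cakes with heavy force, and leave the stamps, tools and other things around where they are.

Things in the scene. Friction and masses are not known exactly. Their poses are not given: they have to be found in the camera images.
- mould_1: One of four identical round metal ring moulds, fixed to the table: 99 mm outer diameter, rim 42 mm high, a rigid cake hidden inside, closed from above by a wooden pressing plate. Origin: centre of its underside, on the table; z up; the grip bar of its plate runs along this body's y axis.
- plate_1 (a point): Centre of the upper face of the wooden pressing plate in mould 1, 50 mm above the table at the start, 8 mm above the mould's rim. The plate is a disc 90 mm across and 14 mm thick. A grip bar 66 mm long, 14 mm wide and 17 mm high stands across its middle along the y axis of this point, so the bar's top is 17 mm above this point and flat half-moons of plate lie to both sides of it, the middle of each about 28 mm from the centre along x.
- rock_1 (a joint): Tilt of plate 1 about its grip bar, rad, 0 = level (all start level), range -0.12 to 0.12, positive when the +x side is down. If the plate hangs clear of its cake it tips freely when pressed beside the bar (about 1.5 N at 28 mm from the bar reach the limit, the pressed spot sinking about 3 mm) and springs back level; if it sits on its cake it stays level.
- seat_1 (a joint): How far plate 1 has gone down in its mould from its starting height, m; all start at 0; positive is down, negative means pulled up. A plate that sits on its cake cannot go down (less than 1 mm). The hung-up one has a 7 mm gap below it: it goes down with a stiff rub of 8 N plus a little for speed, keeps its height when let go, and stops firmly at about 0.007 on its cake.
- mould_2: One of four identical round metal ring moulds, fixed to the table: 99 mm outer diameter, rim 42 mm high, a rigid cake hidden inside, closed from above by a wooden pressing plate. Origin: centre of its underside, on the table; z up; the grip bar of its plate runs along this body's y axis.
- plate_2 (a point): Centre of the upper face of the wooden pressing plate in mould 2, 50 mm above the table at the start, 8 mm above the mould's rim. The plate is a disc 90 mm across and 14 mm thick. A grip bar 66 mm long, 14 mm wide and 17 mm high stands across its middle along the y axis of this point, so the bar's top is 17 mm above this point and flat half-moons of plate lie to both sides of it, the middle of each about 28 mm from the centre along x.
- rock_2 (a joint): Tilt of plate 2 about its grip bar, rad, 0 = level (all start level), range -0.12 to 0.12, positive when the +x side is down. If the plate hangs clear of its cake it tips freely when pressed beside the bar (about 1.5 N at 28 mm from the bar reach the limit, the pressed spot sinking about 3 mm) and springs back level; if it sits on its cake it stays level.
- seat_2 (a joint): How far plate 2 has gone down in its mould from its starting height, m; all start at 0; positive is down, negative means pulled up. A plate that sits on its cake cannot go down (less than 1 mm). The hung-up one has a 7 mm gap below it: it goes down with a stiff rub of 8 N plus a little for speed, keeps its height when let go, and stops firmly at about 0.007 on its cake.
- mould_3: One of four identical round metal ring moulds, fixed to the table: 99 mm outer diameter, rim 42 mm high, a rigid cake hidden inside, closed from above by a wooden pressing plate. Origin: centre of its underside, on the table; z up; the grip bar of its plate runs along this body's y axis.
- plate_3 (a point): Centre of the upper face of the wooden pressing plate in mould 3, 50 mm above the table at the start, 8 mm above the mould's rim. The plate is a disc 90 mm across and 14 mm thick. A grip bar 66 mm long, 14 mm wide and 17 mm high stands across its middle along the y axis of this point, so the bar's top is 17 mm above this point and flat half-moons of plate lie to both sides of it, the middle of each about 28 mm from the centre along x.
- rock_3 (a joint): Tilt of plate 3 about its grip bar, rad, 0 = level (all start level), range -0.12 to 0.12, positive when the +x side is down. If the plate hangs clear of its cake it tips freely when pressed beside the bar (about 1.5 N at 28 mm from the bar reach the limit, the pressed spot sinking about 3 mm) and springs back level; if it sits on its cake it stays level.
- seat_3 (a joint): How far plate 3 has gone down in its mould from its starting height, m; all start at 0; positive is down, negative means pulled up. A plate that sits on its cake cannot go down (less than 1 mm). The hung-up one has a 7 mm gap below it: it goes down with a stiff rub of 8 N plus a little for speed, keeps its height when let go, and stops firmly at about 0.007 on its cake.
- mould_4: One of four identical round metal ring moulds, fixed to the table: 99 mm outer diameter, rim 42 mm high, a rigid cake hidden inside, closed from above by a wooden pressing plate. Origin: centre of its underside, on the table; z up; the grip bar of its plate runs along this body's y axis.
- plate_4 (a point): Centre of the upper face of the wooden pressing plate in mould 4, 50 mm above the table at the start, 8 mm above the mould's rim. The plate is a disc 90 mm across and 14 mm thick. A grip bar 66 mm long, 14 mm wide and 17 mm high stands across its middle along the y axis of this point, so the bar's top is 17 mm above this point and flat half-moons of plate lie to both sides of it, the middle of each about 28 mm from the centre along x.
- rock_4 (a joint): Tilt of plate 4 about its grip bar, rad, 0 = level (all start level), range -0.12 to 0.12, positive when the +x side is down. If the plate hangs clear of its cake it tips freely when pressed beside the bar (about 1.5 N at 28 mm from the bar reach the limit, the pressed spot sinking about 3 mm) and springs back level; if it sits on its cake it stays level.
- seat_4 (a joint): How far plate 4 has gone down in its mould from its starting height, m; all start at 0; positive is down, negative means pulled up. A plate that sits on its cake cannot go down (less than 1 mm). The hung-up one has a 7 mm gap below it: it goes down with a stiff rub of 8 N plus a little for speed, keeps its height when let go, and stops firmly at about 0.007 on its cake.
- stamp_a: Bystander: small wooden hand stamp, upright, 27 mm across, 77 mm high. Origin at the centre of its underside.
- stamp_b: Bystander: small wooden hand stamp, upright, 27 mm across, 77 mm high. Origin at the centre of its underside.
- roller: Bystander: pale rolling pin, lying, 45x252x44 mm, its length along y. Origin at the centre of its underside.
- paddle: Bystander: wooden paddle mould with handle, lying, 75x184x32 mm, its length along y. Origin at the centre of its underside.
- tape: Bystander: roll of masking tape lying flat, 98x96x25 mm. Origin at the centre of its underside.
Mind the look-alikes: they are no part of the job. Leave any pink look-alike of the mould_1 alone.

How it is judged:
On the way, in this order (a step that is already met when the one before it is completed fails the run):
1. the hung-up plate rocks under a press beside its bar (tilts over 0.05 rad) ((value of joint any of rock_1, rock_2, rock_3, rock_4 above 0.05 rad or value of joint any of rock_1, rock_2, rock_3, rock_4 below -0.05 rad)), for 0.05 s.
2. that plate is home: down by over 5.5 mm and level within 0.04 rad (((value of joint seat_1 above 0.0055 m and value of joint rock_1 between -0.04 and 0.04 rad) or (value of joint seat_2 above 0.0055 m and value of joint rock_2 between -0.04 and 0.04 rad) or (value of joint seat_3 above 0.0055 m and value of joint rock_3 between -0.04 and 0.04 rad) or (value of joint seat_4 above 0.0055 m and value of joint rock_4 between -0.04 and 0.04 rad))), for 0.2 s.
At the end, for the whole second after the job is handed in: The plate that was hung up sits on its cake: over 5.5 mm lower than at the start (about 7 mm is all there is), level within 0.04 rad, at rest; no plate pulled up by 3 mm or more (((value of joint seat_1 above 0.0055 m and value of joint rock_1 between -0.04 and 0.04 rad) or (value of joint seat_2 above 0.0055 m and value of joint rock_2 between -0.04 and 0.04 rad) or (value of joint seat_3 above 0.0055 m and value of joint rock_3 between -0.04 and 0.04 rad) or (value of joint seat_4 above 0.0055 m and value of joint rock_4 between -0.04 and 0.04 rad)) and value of joint each of seat_1, seat_2, seat_3, seat_4 above -0.003 m and velocity of joint each of seat_1, seat_2, seat_3, seat_4 below 0.005 m/s); the robot touches nothing.
It fails at once if a plate is pulled up by more than 5 mm (value of joint any of seat_1, seat_2, seat_3, seat_4 below -0.005 m).
It fails at once if a mould or its plate is pressed with more than 60 N (contact force between the fingers and mould_1 above 60 N or contact force between the fingers and mould_2 above 60 N or contact force between the fingers and mould_3 above 60 N or contact force between the fingers and mould_4 above 60 N).
It fails at once if a bystander is moved by more than 25 mm (distance of any of stamp_a, stamp_b, roller, paddle, tape from where it was at the start of the episode above 0.025 m).
It also fails if it takes over 51 s, if anything falls off the work surface, if the arm or the gripper's body presses on something with over 40 N, if the wrist force passes 120 N, or if a joint passes its speed limit or range.

## Working session

There is one attempt and no reset: what is moved stays moved. The work goes in short steps, Python scripts to look and compute and a shell command to move; the robot and the scene stay as the last step left them, time stands still between calls to the robot, and variables do not carry over. Pictures are saved under pics/ and viewed, at most 10 in all, crops included, and the job is handed in when it is done.

```bash
mkdir -p pics; python3 - <<'E'
from plant import robot
import cv2
s=robot.state();print({k:s[k] for k in('t','ee_pos','tcp_rot','ft_force','grip_width')})
for n in('top','side'):
    d=robot.get_image(n);cv2.imwrite(f'pics/{n}1.png',d['color'][:,:,::-1]);print(n,d['fx'],d['cx'],d['cy'],d['k1'],d['R'],d['t'])
E
```

```text
{'t': 0.0, 'ee_pos': array([ 0.21756178, -0.58545972,  0.19228941]), 'tcp_rot': array([-3.14015151e+00,  6.27227060e-05,  3.55818022e-01]), 'ft_force': array([-0.91971135,  0.7636688 , -0.93058136]), 'grip_width': 0.08539322427283506}
top 374.2358396531269 314.5110245869499 195.173385155689 -0.03528784598324563 [[-0.0703226  -0.99750589  0.00606065]
 [-0.97776234  0.06772478 -0.19847964]
 [ 0.19757415 -0.01988348 -0.98008627]] [0.05429678 0.61315966 1.17503808]
side 497.00290111820806 322.11298842581897 196.66424250464968 -0.09341270600130898 [[ 0.99973757  0.01723994 -0.01508538]
 [-0.00672452 -0.40865237 -0.91266534]
 [-0.02189897  0.91252727 -0.4084292 ]] [-0.59463126  0.06130588  1.60690002]
```

View pics/top1.png

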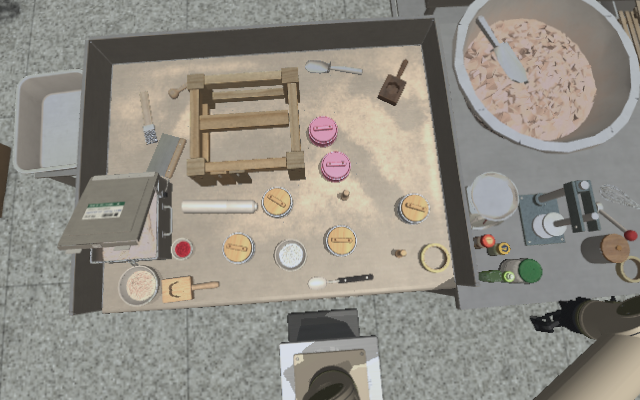

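View pics/side1.png

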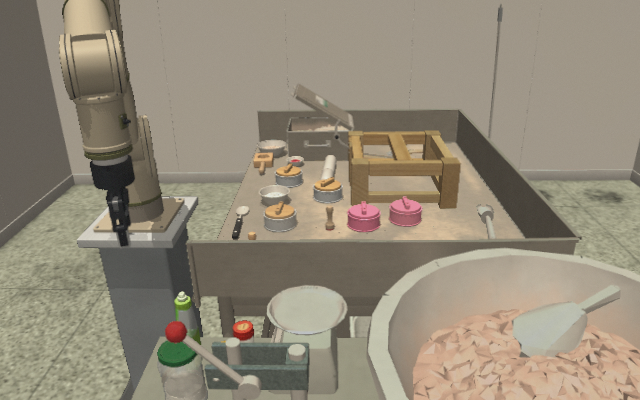

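The top picture shows four wooden plates on metal moulds at about (277,203), (238,248), (340,240) and (413,208). The pink look-alikes are at (322,130) and (335,166). The stamps are at (345,195) and (401,253), the tape at (434,258), the roller at (219,207) and the paddle at (190,289). The white bowls at (290,254) and (139,285) don't matter. I choose the four wooden-plated ones and check them in a close crop.

```bash
cat > h.py <<'E'
import numpy as np,cv2
def K(d): return np.array([[d['fx'],0,d['cx']],[0,d['fy'],d['cy']],[0,0,1.]])
def D(d): return np.array([d['k1'],0,0,0,0.])
def p2w(d,uv,z):
    uv=np.array(uv,float).reshape(-1,1,2)
    n=cv2.undistortPoints(uv,K(d),D(d)).reshape(-1,2)
    R,t=np.array(d['R']),np.array(d['t']);c=-R.T@t
    r=np.c_[n,np.ones(len(n))]@R
    return c+r*((z-c[2])/r[:,2])[:,None]
def w2p(d,X):
    R,t=np.array(d['R']),np.array(d['t'])
    return cv2.projectPoints(np.array(X,float).reshape(-1,3),cv2.Rodrigues(R)[0],t,K(d),D(d))[0].reshape(-1,2)
E
python3 - <<'E'
from plant import robot
from h import *
d=robot.get_image('top');im=d['color'][:,:,::-1]
pts=[(277,203),(238,248),(340,240),(413,208)]
hsv=cv2.cvtColor(np.ascontiguousarray(im),cv2.COLOR_BGR2HSV)
print(p2w(d,pts,.05).round(3).tolist())
print('stamps',p2w(d,[(345,197),(399,254),(434,258),(445,200),(219,207)],0.02).round(3).tolist())
t=[]
for u,v in pts:
    c=im[v-24:v+24,u-24:u+24];t.append(cv2.resize(c,(384,288*384//384+96),interpolation=cv2.INTER_CUBIC)[:, :])
    print(hsv[v+8,u-8],hsv[v-8,u+8])
t=[cv2.resize(x,(300,300)) for x in t]
cv2.imwrite('pics/crop1.png',np.vstack([np.hstack(t[:2]),np.hstack(t[2:])]))
E
```

```text
[[0.6, 0.137, 0.05], [0.46, 0.271, 0.05], [0.463, -0.061, 0.05], [0.552, -0.312, 0.05]]
stamps [[0.61, -0.093, 0.02], [0.405, -0.256, 0.02], [0.384, -0.371, 0.02], [0.576, -0.435, 0.02], [0.605, 0.337, 0.02]]
[ 17 100 197] [ 20  94 212]
[ 18  99 212] [ 21  89 213]
[ 19  95 212] [ 22  87 213]
[ 18  94 127] [ 20  94 212]
```

View pics/crop1.png

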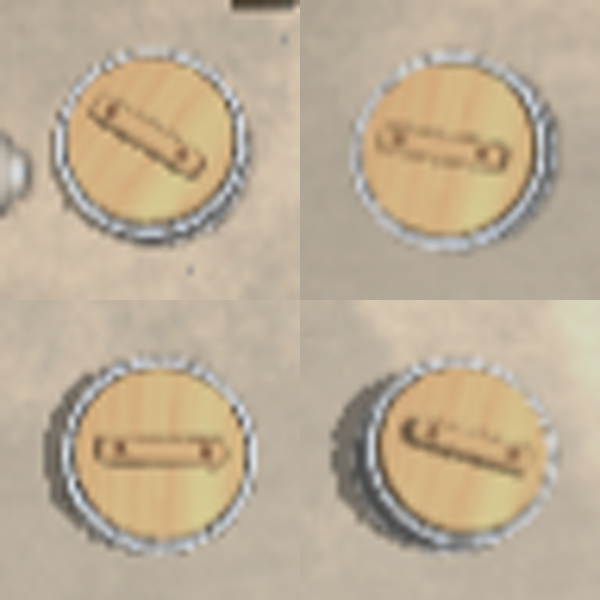

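The crop shows four identical wooden plates in metal rings, none of them pink. The disc centres in full-image pixels are about A (277.0,201.4), B (237.4,248.0), C (341.9,240.6) and D (415.6,208.3). The bars are clearly visible.

```bash
cat > m.py <<'E'
from plant import robot
from h import *
d=robot.get_image('top')
pts=np.array([(277,203),(238,248),(340,240),(413,208)])
cen=np.array([(150,140),(146,150),(162,154),(166,152)])/6.25+pts-24
b0=np.array([(95,105),(80,135),(95,150),(105,130)])/6.25+pts-24
b1=np.array([(203,168),(208,158),(222,153),(222,165)])/6.25+pts-24
c=p2w(d,cen,.05);e0=p2w(d,b0,.067);e1=p2w(d,b1,.067)
for n,x,a,b in zip('ABCD',c,e0,e1):
    v=a-b;print(n,x.round(3),'barmid',((a+b)/2).round(3),'len',np.linalg.norm(v).round(3),'baryaw',np.degrees(np.arctan2(v[1],v[0])).round(1))
s=robot.state();R=cv2.Rodrigues
print(s['ee_pos'],s['tcp_rot'],s['ft_force'])
# wall top heights: project the wall guesses
for z in(.05,.1,.15): print(z,p2w(d,[(447,208),(456,289)],z).round(3).tolist())
E
python3 m.py
```

```text
A [0.605 0.137 0.05 ] barmid [0.604 0.136 0.067] len 0.066 baryaw 55.6
B [0.461 0.273 0.05 ] barmid [0.461 0.271 0.067] len 0.067 baryaw 76.1
C [ 0.461 -0.067  0.05 ] barmid [ 0.461 -0.064  0.067] len 0.065 baryaw 84.6
D [ 0.55  -0.321  0.05 ] barmid [ 0.55  -0.315  0.067] len 0.064 baryaw 69.0
[ 0.2176135  -0.58563861  0.19262287] [-3.14075097e+00  3.58574555e-05  3.55806310e-01] [ 1.30587946 -0.24683279 -0.81755296]
0.05 [[0.544, -0.426, 0.05], [0.281, -0.419, 0.05]]
0.1 [[0.537, -0.407, 0.1], [0.284, -0.401, 0.1]]
0.15 [[0.53, -0.389, 0.15], [0.288, -0.382, 0.15]]
```

```bash
cat > go.py <<'E'
import sys,numpy as np
from plant import robot
from scipy.spatial.transform import Rotation as Ro
P={'A':(.6045,.1365,55.6),'B':(.461,.272,76.1),'C':(.461,-.0655,84.6),'D':(.55,-.318,69.0)}
n,off,z=sys.argv[1],float(sys.argv[2]),float(sys.argv[3])
x,y,b=P[n];psi=np.radians(b-90)
T=np.array([x+off*np.cos(psi),y+off*np.sin(psi),z])
s=robot.state();R=Ro.from_euler('xyz',s['tcp_rot']);Rt=Ro.from_euler('xyz',[np.pi,0,psi])
print('t',s['t'],'ee',s['ee_pos'].round(4),'rpy',s['tcp_rot'].round(3),'F',s['ft_force'].round(1),'target',T.round(3))
print('slide cm',(R.inv().apply(T-s['ee_pos'])*100).round(2),'rot',(R.inv()*Rt).as_rotvec().round(3))
E
python3 go.py D -0.028 0.22
```

```text
t 0.2 ee [ 0.2176 -0.5856  0.1926] rpy [-3.141  0.     0.356] F [ 1.3 -0.2 -0.8] target [ 0.524 -0.308  0.22 ]
slide cm [ 38.38 -15.36  -2.73] rot [-0.001  0.     0.722]
```

```bash
python3 -m handwheel '{"gripper":[1,1,1,1,1,1,1,1],"slide":[[0,0,-4],[0,0,-8],[3,-1.2,-10],[7,-2.8,-10],[11,-4.4,-10],[15,-6,-10],[18,-7.5,-10],[22,-9,-10]],"delta_rot":[[0,0,0],[0,0,0],[0,0,0.12],[0,0,0.24],[0,0,0.36],[0,0,0.48],[0,0,0.6],[0,0,0.722]]}'; python3 go.py D -0.028 0.22
```

```text
t: 0.87
ee_pos: [0.3863, -0.4298, 0.2932]
tcp_rot: [3.141, -0.0, -0.35]
ft_force: [0.4, -0.9, 0.6]
grip_width: -0.0001
finger_force: 0.0
t 0.8667 ee [ 0.3863 -0.4298  0.2932] rpy [ 3.141 -0.    -0.35 ] F [ 0.4 -0.9  0.6] target [ 0.524 -0.308  0.22 ]
slide cm [  8.74 -16.16   7.32] rot [ 0.    -0.     0.016]
```

```bash
python3 -m handwheel '{"gripper":[1,1,1,1,1,1,1,1],"slide":[[2,-4,0],[4,-8,0],[6,-12,0],[8,-15.5,0],[8.6,-16.1,3],[8.6,-16.1,6.5],[8.6,-16.1,10],[8.6,-16.1,10]],"delta_rot":[[0,0,0],[0,0,0],[0,0,0],[0,0,0],[0,0,0],[0,0,0],[0,0,0],[0,0,0]]}'; python3 go.py D -0.028 0.06; python3 - <<'E'
from plant import robot
import cv2
cv2.imwrite('pics/w1.png',robot.get_image('wrist')['color'][:,:,::-1])
E
```

```text
t: 1.53
ee_pos: [0.5175, -0.307, 0.1857]
tcp_rot: [-3.14, 0.011, -0.343]
ft_force: [-0.9, -0.4, -0.6]
grip_width: -0.0002
finger_force: 0.0
t 1.5333 ee [ 0.5175 -0.307   0.1857] rpy [-3.14   0.011 -0.343] F [-0.9 -0.4 -0.6] target [ 0.524 -0.308  0.06 ]
slide cm [ 0.77 -0.1  12.57] rot [-0.002  0.011  0.023]
```

View pics/w1.png

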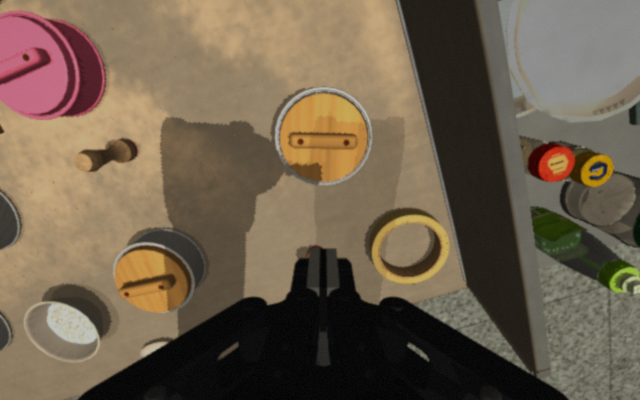

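The wrist view shows plate D at (323,137) with its bar along (290..356,141), parallel to the finger closing line. The wall and the tape at (410,248) are clear. I'll cross-check D using the wrist calibration.

```bash
python3 - <<'E'
from plant import robot
from h import *
d=robot.get_image('wrist')
print(p2w(d,[(323,137)],.05).round(4),p2w(d,[(289,141),(357,141)],.067).round(4), p2w(d,[(323,90),(323,184)],.046).round(3))
E
python3 go.py D -0.028 0.06
```

```text
[[ 0.5579 -0.323   0.05  ]] [[ 0.5676 -0.2912  0.067 ]
 [ 0.5451 -0.3537  0.067 ]] [[ 0.601 -0.338  0.046]
 [ 0.51  -0.306  0.046]]
t 1.6333 ee [ 0.52   -0.309   0.1931] rpy [-3.141e+00  2.000e-03 -3.450e-01] F [ 0.  -0.7  1.7] target [ 0.524 -0.308  0.06 ]
slide cm [ 0.35 -0.22 13.31] rot [-0.     0.002  0.022]
```

```bash
sed -i "s/'D':(.55,-.318,69.0)/'D':(.553,-.320,69.6)/" go.py; python3 -m handwheel '{"gripper":[1,1,1,1,1,1,1,1],"slide":[[0.6,-0.1,3],[0.6,-0.1,6],[0.6,-0.1,9],[0.6,-0.1,12],[0.6,-0.1,13.3],[0.6,-0.1,13.3],[0.6,-0.1,13.3],[0.6,-0.1,13.3]],"delta_rot":[[0,0,0],[0,0,0],[0,0,0],[0,0,0],[0,0,0],[0,0,0],[0,0,0],[0,0,0]]}'; python3 go.py D -0.028 0.05
```

```text
t: 2.3
ee_pos: [0.5284, -0.311, 0.0632]
tcp_rot: [3.141, -0.004, -0.345]
ft_force: [0.8, -0.9, 0.3]
grip_width: -0.0002
finger_force: 0.0
t 2.3 ee [ 0.5284 -0.311   0.0632] rpy [ 3.141 -0.004 -0.345] F [ 0.8 -0.9  0.3] target [ 0.527 -0.31   0.05 ]
slide cm [-0.18 -0.02  1.32] rot [ 0.001 -0.004  0.011]
```

```bash
for i in 1; do python3 -m handwheel '{"gripper":[1,1,1,1,1,1],"slide":[[-0.1,0,0.4],[-0.2,0,0.8],[-0.2,0,1.0],[-0.2,0,1.1],[-0.2,0,1.2],[-0.2,0,1.2]],"delta_rot":[[0,0,0],[0,0,0],[0,0,0],[0,0,0],[0,0,0],[0,0,0]]}'; done; python3 -m handwheel '{"gripper":[1,1,1,1],"slide":[[0,0,0.1],[0,0,0.2],[0,0,0.2],[0,0,0.2]],"delta_rot":[[0,0,0],[0,0,0],[0,0,0],[0,0,0]]}'; python3 -m handwheel '{"gripper":[1,1,1],"slide":[[0,0,0.1],[0,0,0.1],[0,0,0.1]],"delta_rot":[[0,0,0],[0,0,0],[0,0,0]]}'
```

```text
t: 2.8
ee_pos: [0.5247, -0.3093, 0.048]
tcp_rot: [3.142, 0.0, -0.344]
ft_force: [0.3, -0.3, -0.1]
grip_width: -0.0004
finger_force: 0.0
t: 3.13
ee_pos: [0.5247, -0.3093, 0.0461]
tcp_rot: [-3.142, 0.0, -0.344]
ft_force: [0.0, -0.0, -0.1]
grip_width: -0.0001
finger_force: 0.0
t: 3.38
ee_pos: [0.5247, -0.3094, 0.0451]
tcp_rot: [3.142, 0.0, -0.344]
ft_force: [-0.1, 0.2, -0.2]
grip_width: -0.0001
finger_force: 0.0
```

```bash
python3 - <<'E'
from plant import robot
from h import *
a=robot.get_image('wrist')['color'][60:400,120:520,::-1]
d=robot.get_image('top')
print(w2p(d,[robot.state()['ee_pos']]))
b=d['color'][170:250,370:450,::-1]
cv2.imwrite('pics/w2.png',np.hstack([a,cv2.resize(b,(340,340),interpolation=cv2.INTER_CUBIC)]))
E
```

```text
[[412.68210461 216.29243601]]
```

View pics/w2.png

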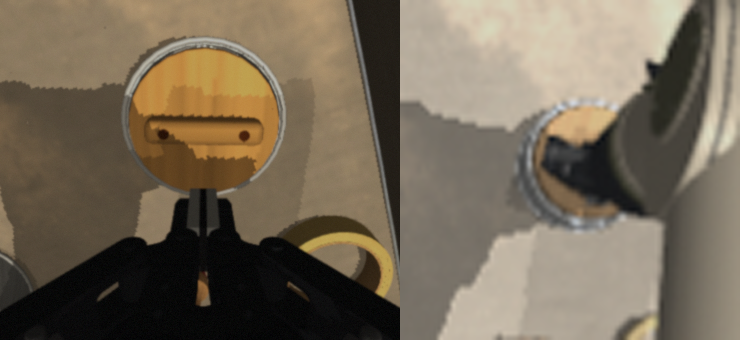

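```bash
python3 - <<'E'
from plant import robot
from h import *
d=robot.get_image('wrist');e=robot.state()['ee_pos'];print(e)
print('tcp px',w2p(d,[e]),'campos',(-d['R'].T@d['t']).round(3))
print('rim L R top bot',p2w(d,[(244,176),(406,176),(325,97),(325,252)],.042).round(4))
print('bar ends',p2w(d,[(265,191),(383,191)],.067).round(4))
P=[.5247,-.3094]
x=np.array([np.cos(-.344),np.sin(-.344)])
print(w2p(d,[[*(P+x*k),.05] for k in(-.02,-.01,0,.01,.02)]))
E
```

```text
[ 0.52478056 -0.30938227  0.04516276]
tcp px [[321.61897825 232.23087048]] campos [ 0.603 -0.338  0.227]
rim L R top bot [[ 0.5753 -0.2767  0.042 ]
 [ 0.5415 -0.3707  0.042 ]
 [ 0.6019 -0.3393  0.042 ]
 [ 0.509  -0.3061  0.042 ]]
bar ends [[ 0.5675 -0.2923  0.067 ]
 [ 0.5459 -0.3525  0.067 ]]
[[321.73714183 263.48152569]
 [321.69880283 249.75385262]
 [321.65928098 235.55129502]
 [321.61853697 220.85460629]
 [321.57653136 205.64396627]]
```

The fingertips appear at about (203,190) in the wrist crop, near the rim of ring D, and there is no contact force. A zoom should show whether they are over the plate.

```bash
python3 - <<'E'
from plant import robot
from h import *
d=robot.get_image('wrist')
a=d['color'][200:300,255:385,::-1]
a=np.clip(a.astype(float)*1.8,0,255).astype('uint8')
cv2.imwrite('pics/w3.png',cv2.resize(a,None,fx=5,fy=5,interpolation=cv2.INTER_CUBIC))
E
```

```text
(no output)
```

View pics/w3.png

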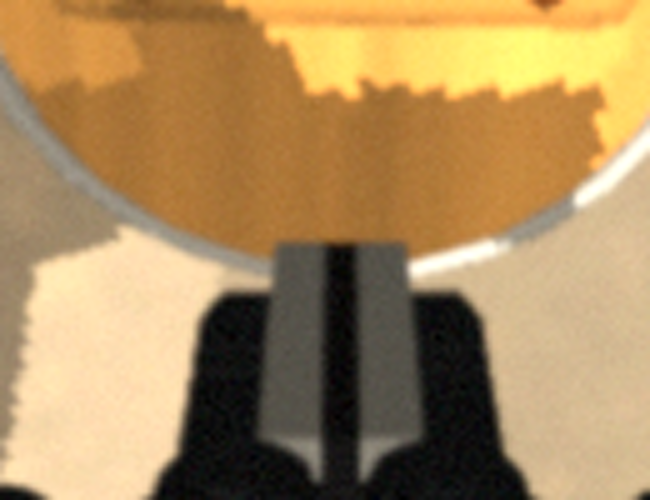

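The straight front edge of the tips is at about (323,248), right at the plate's near edge, so the tips hang just off it. I'll lift, shift 1 cm forward and press again.

```bash
python3 -m handwheel '{"gripper":[1,1,1,1,1,1,1,1],"slide":[[0,0,-1.2],[0.5,0.2,-1.2],[1,0.2,-1.2],[1,0.2,-1.2],[1,0.2,-1.0],[1,0.2,-0.8],[1,0.2,-0.6],[1,0.2,-0.6]],"delta_rot":[[0,0,0],[0,0,0],[0,0,0],[0,0,0],[0,0,0],[0,0,0],[0,0,0],[0,0,0]]}';  python3 -m handwheel '{"gripper":[1,1,1,1],"slide":[[0,0,0.1],[0,0,0.2],[0,0,0.2],[0,0,0.2]],"delta_rot":[[0,0,0],[0,0,0],[0,0,0],[0,0,0]]}'; python3 -m handwheel '{"gripper":[1,1,1],"slide":[[0,0,0.1],[0,0,0.2],[0,0,0.2]],"delta_rot":[[0,0,0],[0,0,0],[0,0,0]]}'
```

```text
t: 4.25
ee_pos: [0.533, -0.3143, 0.0503]
tcp_rot: [-3.141, 0.001, -0.344]
ft_force: [0.4, 0.5, -0.5]
grip_width: -0.0002
finger_force: 0.0
t: 4.58
ee_pos: [0.5335, -0.3146, 0.0491]
tcp_rot: [3.142, -0.0, -0.344]
ft_force: [-0.3, 0.1, -0.6]
grip_width: -0.0004
finger_force: 0.0
t: 4.83
ee_pos: [0.5334, -0.3146, 0.0469]
tcp_rot: [3.142, 0.0, -0.344]
ft_force: [0.2, 0.1, -0.6]
grip_width: -0.0001
finger_force: 0.0
```

```bash
for i in 1; do python3 -m handwheel '{"gripper":[1,1,1],"slide":[[0,0,0.1],[0,0,0.2],[0,0,0.2]],"delta_rot":[[0,0,0],[0,0,0],[0,0,0]]}'; done | sed -n '2p;4p';  python3 -m handwheel '{"gripper":[1,1,1],"slide":[[0,0,0.1],[0,0,0.2],[0,0,0.2]],"delta_rot":[[0,0,0],[0,0,0],[0,0,0]]}'| sed -n '2p;4p'; python3 - <<'E'
from plant import robot
from h import *
d=robot.get_image('wrist')
a=d['color'][100:310,200:450,::-1]
a=np.clip(a.astype(float)*1.6,0,255).astype('uint8')
cv2.imwrite('pics/w4.png',cv2.resize(a,None,fx=2.8,fy=2.8,interpolation=cv2.INTER_CUBIC))
E
```

```text
ee_pos: [0.5334, -0.3146, 0.0449]
ft_force: [0.1, 0.0, -0.3]
ee_pos: [0.5334, -0.3146, 0.0429]
ft_force: [0.2, 0.3, 0.4]
```

View pics/w4.png

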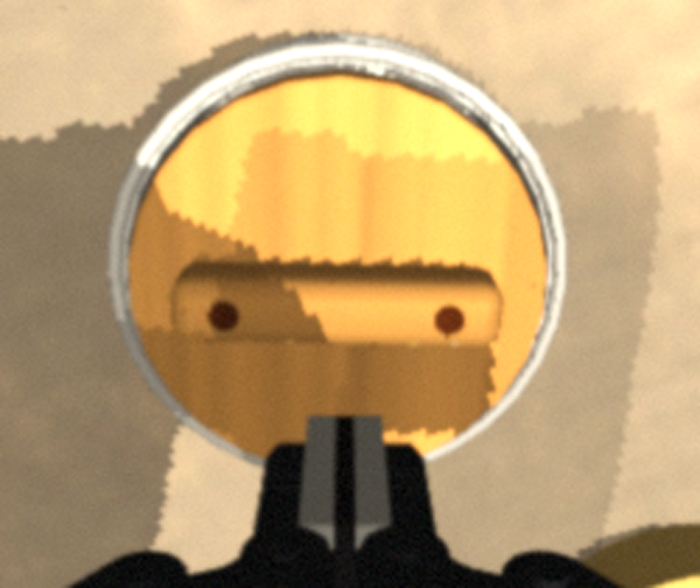

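The tip front edge is now at about (323,249), well over the near half-moon of plate D. There is no clear force yet, so I'll go on down in small steps.

```bash
python3 -m handwheel '{"gripper":[1,1,1],"slide":[[0,0,0.1],[0,0,0.2],[0,0,0.2]],"delta_rot":[[0,0,0],[0,0,0],[0,0,0]]}'| sed -n '2p;4p';  python3 -m handwheel '{"gripper":[1,1,1],"slide":[[0,0,0.1],[0,0,0.2],[0,0,0.2]],"delta_rot":[[0,0,0],[0,0,0],[0,0,0]]}'| sed -n '2p;4p';python3 -m handwheel '{"gripper":[1,1,1],"slide":[[0,0,0.1],[0,0,0.2],[0,0,0.2]],"delta_rot":[[0,0,0],[0,0,0],[0,0,0]]}'| sed -n '2p;4p'
```

```text
ee_pos: [0.5334, -0.3145, 0.0409]
ft_force: [0.6, 0.3, -0.5]
ee_pos: [0.5334, -0.3146, 0.0389]
ft_force: [-0.1, -0.7, 0.4]
ee_pos: [0.5334, -0.3145, 0.0369]
ft_force: [0.0, -0.8, -0.0]
```

```bash
python3 -m handwheel '{"gripper":[1,1,1],"slide":[[0,0,0.1],[0,0,0.2],[0,0,0.2]],"delta_rot":[[0,0,0],[0,0,0],[0,0,0]]}'| sed -n '2p;4p';  python3 -m handwheel '{"gripper":[1,1,1],"slide":[[0,0,0.1],[0,0,0.2],[0,0,0.2]],"delta_rot":[[0,0,0],[0,0,0],[0,0,0]]}'| sed -n '2p;4p';python3 - <<'E'
from plant import robot
from h import *
d=robot.get_image('side');e=robot.state()['ee_pos']
u,v=w2p(d,[e])[0].astype(int);print(u,v,e)
print(w2p(d,[[.556,-.323,.05],[.556,-.323,0]]))
a=np.ascontiguousarray(d['color'][v-60:v+40,u-65:u+65,::-1])
a=np.clip(a.astype(float)*1.3,0,255).astype('uint8')
cv2.imwrite('pics/s2.png',cv2.resize(a,None,fx=5,fy=5,interpolation=cv2.INTER_CUBIC))
E
```

```text
ee_pos: [0.5334, -0.3146, 0.0349]
ft_force: [-0.2, -0.7, -0.9]
ee_pos: [0.5334, -0.3146, 0.0329]
ft_force: [0.0, 0.2, -0.6]
296 256 [ 0.53341271 -0.31457122  0.03301289]
[[304.61809168 252.49611888]
 [305.1944281  268.98499309]]
```

View pics/s2.png

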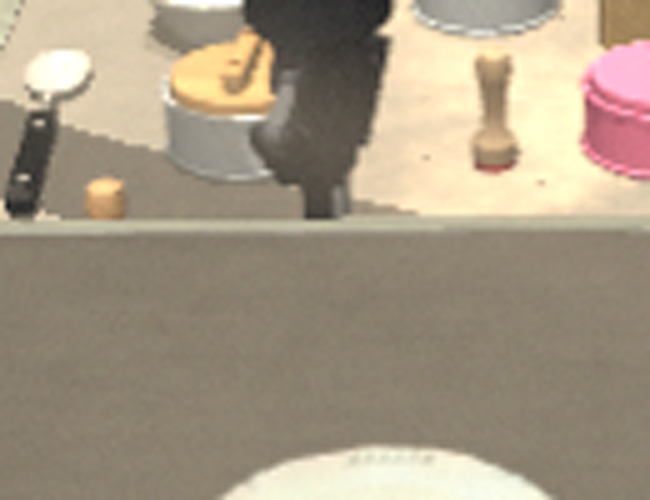

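The tips are hidden behind the wall, but the finger column (crop x≈325, image column 296) matches the reported TCP. So the lateral position is right and the tips seem higher than reported. I'll keep going down, stopping on force.

```bash
cat > ok.sh <<'E'
# print pose/force from handwheel output; fail when upward force > 2 N
awk '/ee_pos|ft_force/{print} /ft_force/{gsub(/[\[\],]/," ");f=$4} END{exit !(f<2)}'
E
G() { bash ok.sh; }
python3 -m handwheel '{"gripper":[1,1,1],"slide":[[0,0,0.1],[0,0,0.2],[0,0,0.2]],"delta_rot":[[0,0,0],[0,0,0],[0,0,0]]}'|G &&
python3 -m handwheel '{"gripper":[1,1,1],"slide":[[0,0,0.1],[0,0,0.2],[0,0,0.2]],"delta_rot":[[0,0,0],[0,0,0],[0,0,0]]}'|G &&
python3 -m handwheel '{"gripper":[1,1,1],"slide":[[0,0,0.1],[0,0,0.2],[0,0,0.2]],"delta_rot":[[0,0,0],[0,0,0],[0,0,0]]}'|G &&
python3 -m handwheel '{"gripper":[1,1,1],"slide":[[0,0,0.1],[0,0,0.2],[0,0,0.2]],"delta_rot":[[0,0,0],[0,0,0],[0,0,0]]}'|G &&
python3 -m handwheel '{"gripper":[1,1,1],"slide":[[0,0,0.1],[0,0,0.2],[0,0,0.2]],"delta_rot":[[0,0,0],[0,0,0],[0,0,0]]}'|G
```

```text
ee_pos: [0.5334, -0.3146, 0.0309]
ft_force: [-0.4, 0.5, 0.4]
ee_pos: [0.5333, -0.3146, 0.0289]
ft_force: [0.2, 0.1, 0.1]
ee_pos: [0.5333, -0.3146, 0.0269]
ft_force: [0.3, 0.1, -0.4]
ee_pos: [0.5334, -0.3146, 0.0249]
ft_force: [-0.5, -0.5, -0.4]
ee_pos: [0.5334, -0.3146, 0.0229]
ft_force: [0.5, -0.5, -1.0]
```

```bash
G() { bash ok.sh; }
python3 -m handwheel '{"gripper":[1,1,1],"slide":[[0,0,0.1],[0,0,0.2],[0,0,0.2]],"delta_rot":[[0,0,0],[0,0,0],[0,0,0]]}'|G &&
python3 -m handwheel '{"gripper":[1,1,1],"slide":[[0,0,0.1],[0,0,0.2],[0,0,0.2]],"delta_rot":[[0,0,0],[0,0,0],[0,0,0]]}'|G &&
python3 -m handwheel '{"gripper":[1,1,1],"slide":[[0,0,0.1],[0,0,0.2],[0,0,0.2]],"delta_rot":[[0,0,0],[0,0,0],[0,0,0]]}'|G; python3 - <<'E'
from plant import robot
from h import *
d=robot.get_image('wrist')
print(w2p(d,[robot.state()['ee_pos']]),(-d['R'].T@d['t']).round(3))
a=d['color'][100:310,180:470,::-1]
a=np.clip(a.astype(float)*1.6,0,255).astype('uint8')
cv2.imwrite('pics/w5.png',cv2.resize(a,None,fx=2.7,fy=2.7,interpolation=cv2.INTER_CUBIC))
E
```

```text
ee_pos: [0.5334, -0.3146, 0.0209]
ft_force: [0.7, 0.6, 0.2]
ee_pos: [0.5334, -0.3146, 0.0189]
ft_force: [0.4, -0.0, -0.3]
ee_pos: [0.5334, -0.3146, 0.0169]
ft_force: [-0.3, 0.7, -0.6]
[[321.6132554  232.23880001]] [ 0.612 -0.344  0.199]
```

View pics/w5.png

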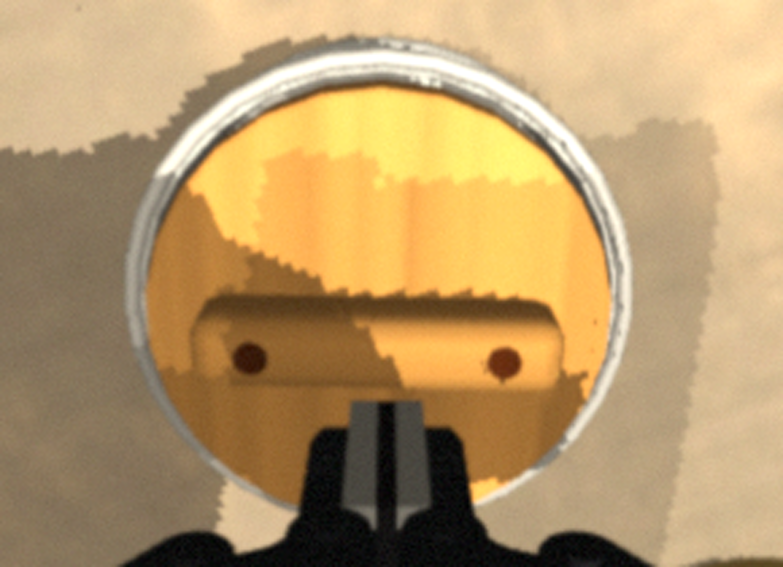

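The fingertips at crop (387,402) still hover over the near half-moon, and the bar lies at crop y 300-388. The ring's apparent size matches the camera height, so the real tips must be about 4 cm above the reported TCP. Contact is due near TCP z≈0.006.

```bash
G() { bash ok.sh; }
python3 -m handwheel '{"gripper":[1,1,1],"slide":[[0,0,0.1],[0,0,0.2],[0,0,0.2]],"delta_rot":[[0,0,0],[0,0,0],[0,0,0]]}'|G &&
python3 -m handwheel '{"gripper":[1,1,1],"slide":[[0,0,0.1],[0,0,0.2],[0,0,0.2]],"delta_rot":[[0,0,0],[0,0,0],[0,0,0]]}'|G &&
python3 -m handwheel '{"gripper":[1,1,1],"slide":[[0,0,0.1],[0,0,0.2],[0,0,0.2]],"delta_rot":[[0,0,0],[0,0,0],[0,0,0]]}'|G &&
python3 -m handwheel '{"gripper":[1,1,1],"slide":[[0,0,0.1],[0,0,0.1],[0,0,0.1]],"delta_rot":[[0,0,0],[0,0,0],[0,0,0]]}'|G &&
python3 -m handwheel '{"gripper":[1,1,1],"slide":[[0,0,0.1],[0,0,0.1],[0,0,0.1]],"delta_rot":[[0,0,0],[0,0,0],[0,0,0]]}'|G &&
python3 -m handwheel '{"gripper":[1,1,1],"slide":[[0,0,0.1],[0,0,0.1],[0,0,0.1]],"delta_rot":[[0,0,0],[0,0,0],[0,0,0]]}'|G &&
python3 -m handwheel '{"gripper":[1,1,1],"slide":[[0,0,0.1],[0,0,0.1],[0,0,0.1]],"delta_rot":[[0,0,0],[0,0,0],[0,0,0]]}'|G &&
python3 -m handwheel '{"gripper":[1,1,1],"slide":[[0,0,0.1],[0,0,0.1],[0,0,0.1]],"delta_rot":[[0,0,0],[0,0,0],[0,0,0]]}'|G
```

```text
ee_pos: [0.5334, -0.3146, 0.0149]
ft_force: [-0.4, 0.1, -0.2]
ee_pos: [0.5334, -0.3145, 0.0129]
ft_force: [0.1, -0.3, -0.3]
ee_pos: [0.5333, -0.3146, 0.011]
ft_force: [-2.3, 0.3, 1.3]
ee_pos: [0.5333, -0.3146, 0.0102]
ft_force: [-2.9, 1.0, 3.1]
```

There's contact at TCP z≈0.012, but with sideways force, probably the tip front brushing the bar. I'll lift, move back 6 mm and press again in 0.5 mm steps.

```bash
G() { bash ok.sh; }
python3 -m handwheel '{"gripper":[1,1,1,1,1,1],"slide":[[0,0,-0.6],[-0.3,0,-0.6],[-0.6,0,-0.6],[-0.6,0,-0.4],[-0.6,0,-0.3],[-0.6,0,-0.3]],"delta_rot":[[0,0,0],[0,0,0],[0,0,0],[0,0,0],[0,0,0],[0,0,0]]}'|G &&
python3 -m handwheel '{"gripper":[1,1,1],"slide":[[0,0,0.1],[0,0,0.1],[0,0,0.1]],"delta_rot":[[0,0,0],[0,0,0],[0,0,0]]}'|G &&
python3 -m handwheel '{"gripper":[1,1,1],"slide":[[0,0,0.1],[0,0,0.1],[0,0,0.1]],"delta_rot":[[0,0,0],[0,0,0],[0,0,0]]}'|G &&
python3 -m handwheel '{"gripper":[1,1,1],"slide":[[0,0,0.05],[0,0,0.05],[0,0,0.05]],"delta_rot":[[0,0,0],[0,0,0],[0,0,0]]}'|G &&
python3 -m handwheel '{"gripper":[1,1,1],"slide":[[0,0,0.05],[0,0,0.05],[0,0,0.05]],"delta_rot":[[0,0,0],[0,0,0],[0,0,0]]}'|G &&
python3 -m handwheel '{"gripper":[1,1,1],"slide":[[0,0,0.05],[0,0,0.05],[0,0,0.05]],"delta_rot":[[0,0,0],[0,0,0],[0,0,0]]}'|G &&
python3 -m handwheel '{"gripper":[1,1,1],"slide":[[0,0,0.05],[0,0,0.05],[0,0,0.05]],"delta_rot":[[0,0,0],[0,0,0],[0,0,0]]}'|G &&
python3 -m handwheel '{"gripper":[1,1,1],"slide":[[0,0,0.05],[0,0,0.05],[0,0,0.05]],"delta_rot":[[0,0,0],[0,0,0],[0,0,0]]}'|G;  python3 go.py D -0.028 0.05; python3 -c "
from plant import robot
print(robot.state()['moment'])"
```

```text
ee_pos: [0.5276, -0.3125, 0.0127]
ft_force: [0.7, -0.5, 0.1]
ee_pos: [0.5279, -0.3126, 0.012]
ft_force: [-0.7, 0.1, -0.0]
ee_pos: [0.5279, -0.3126, 0.0112]
ft_force: [-0.3, 0.2, 0.7]
ee_pos: [0.5279, -0.3126, 0.0106]
ft_force: [-0.4, 1.7, 1.5]
ee_pos: [0.5278, -0.3126, 0.0101]
ft_force: [-1.2, 0.7, 1.3]
ee_pos: [0.5277, -0.3126, 0.0096]
ft_force: [-1.2, 0.0, 1.6]
ee_pos: [0.5278, -0.3126, 0.0093]
ft_force: [-3.2, 1.3, 5.1]
t 11.7333 ee [ 0.5278 -0.3126  0.0093] rpy [ 3.141 -0.    -0.344] F [-3.2  1.3  5.1] target [ 0.527 -0.31   0.05 ]
slide cm [-0.18 -0.19 -4.07] rot [ 0.    -0.     0.012]
[0.3120175  0.59468994 0.02678051]
```

A soft 1.5 N over about 2 mm of sinking, then stiff: plate D rocks to its limit. I'll lift and press centrally on its bar, with bar top contact expected at TCP z≈0.029.

```bash
G() { bash ok.sh; }
python3 -m handwheel '{"gripper":[1,1,1,1,1,1,1,1],"slide":[[0,0,-1.5],[0,0,-3.2],[0,0,-3.2],[1,0,-3.2],[2,-0.1,-3.2],[2.7,-0.1,-3.2],[2.7,-0.1,-2.4],[2.7,-0.1,-2.2]],"delta_rot":[[0,0,0],[0,0,0],[0,0,0],[0,0,0],[0,0,0],[0,0,0],[0,0,0],[0,0,0]]}'|G &&
python3 -m handwheel '{"gripper":[1,1,1],"slide":[[0,0,0.1],[0,0,0.1],[0,0,0.1]],"delta_rot":[[0,0,0],[0,0,0],[0,0,0]]}'|G &&
python3 -m handwheel '{"gripper":[1,1,1],"slide":[[0,0,0.1],[0,0,0.1],[0,0,0.1]],"delta_rot":[[0,0,0],[0,0,0],[0,0,0]]}'|G &&
python3 -m handwheel '{"gripper":[1,1,1],"slide":[[0,0,0.1],[0,0,0.1],[0,0,0.1]],"delta_rot":[[0,0,0],[0,0,0],[0,0,0]]}'|G &&
python3 -m handwheel '{"gripper":[1,1,1],"slide":[[0,0,0.1],[0,0,0.1],[0,0,0.1]],"delta_rot":[[0,0,0],[0,0,0],[0,0,0]]}'|G
```

```text
ee_pos: [0.553, -0.3204, 0.0293]
ft_force: [-0.1, 0.7, -1.0]
ee_pos: [0.5532, -0.3208, 0.03]
ft_force: [0.8, -0.3, 0.7]
ee_pos: [0.5536, -0.3209, 0.0293]
ft_force: [-1.0, -0.5, 0.3]
ee_pos: [0.5536, -0.3208, 0.0281]
ft_force: [-0.7, 0.1, 0.0]
ee_pos: [0.554, -0.321, 0.0277]
ft_force: [-1.5, 0.6, 4.0]
```

Contact on the bar top at about 0.028. I'll press down in 1 mm steps, reading force; the hung plate should give way at about 8-9 N.

```bash
sed -i 's/f<2/f<lim/; s/^awk/awk -v lim=${1:-2}/' ok.sh; G() { bash ok.sh 16; }
python3 -m handwheel '{"gripper":[1,1,1],"slide":[[0,0,0.05],[0,0,0.1],[0,0,0.1]],"delta_rot":[[0,0,0],[0,0,0],[0,0,0]]}'|G &&
python3 -m handwheel '{"gripper":[1,1,1],"slide":[[0,0,0.05],[0,0,0.1],[0,0,0.1]],"delta_rot":[[0,0,0],[0,0,0],[0,0,0]]}'|G &&
python3 -m handwheel '{"gripper":[1,1,1],"slide":[[0,0,0.05],[0,0,0.1],[0,0,0.1]],"delta_rot":[[0,0,0],[0,0,0],[0,0,0]]}'|G
```

```text
ee_pos: [0.5541, -0.321, 0.0269]
ft_force: [-0.5, 1.3, 6.1]
ee_pos: [0.5541, -0.321, 0.0259]
ft_force: [-1.1, 0.7, 7.7]
ee_pos: [0.5541, -0.321, 0.0249]
ft_force: [-1.0, 1.5, 6.8]
```

It yields steadily at about 7-8 N, so D is the hung plate. I'll continue to the firm stop.

```bash
G() { bash ok.sh 16; }
python3 -m handwheel '{"gripper":[1,1,1,1],"slide":[[0,0,0.1],[0,0,0.2],[0,0,0.2],[0,0,0.2]],"delta_rot":[[0,0,0],[0,0,0],[0,0,0],[0,0,0]]}'|G &&
python3 -m handwheel '{"gripper":[1,1,1],"slide":[[0,0,0.05],[0,0,0.1],[0,0,0.1]],"delta_rot":[[0,0,0],[0,0,0],[0,0,0]]}'|G &&
python3 -m handwheel '{"gripper":[1,1,1],"slide":[[0,0,0.05],[0,0,0.1],[0,0,0.1]],"delta_rot":[[0,0,0],[0,0,0],[0,0,0]]}'|G &&
python3 -m handwheel '{"gripper":[1,1,1],"slide":[[0,0,0.05],[0,0,0.1],[0,0,0.1]],"delta_rot":[[0,0,0],[0,0,0],[0,0,0]]}'|G &&
python3 -m handwheel '{"gripper":[1,1,1],"slide":[[0,0,0.05],[0,0,0.1],[0,0,0.1]],"delta_rot":[[0,0,0],[0,0,0],[0,0,0]]}'|G &&
python3 -m handwheel '{"gripper":[1,1,1],"slide":[[0,0,0.05],[0,0,0.1],[0,0,0.1]],"delta_rot":[[0,0,0],[0,0,0],[0,0,0]]}'|G &&
python3 -m handwheel '{"gripper":[1,1,1],"slide":[[0,0,0.05],[0,0,0.1],[0,0,0.1]],"delta_rot":[[0,0,0],[0,0,0],[0,0,0]]}'|G
```

```text
ee_pos: [0.5541, -0.321, 0.0228]
ft_force: [-0.6, 0.4, 6.2]
ee_pos: [0.5541, -0.321, 0.0219]
ft_force: [-1.0, 0.4, 5.5]
ee_pos: [0.5539, -0.3209, 0.021]
ft_force: [-2.7, 0.8, 8.9]
ee_pos: [0.554, -0.3209, 0.0209]
ft_force: [-6.4, 3.3, 16.7]
```

It hit the firm stop about 7 mm below the start. I'll lift off, look and hand in.

```bash
python3 -m handwheel '{"gripper":[1,1,1,1,1,1,1,1],"slide":[[0,0,0],[0,0,0],[0,0,-0.5],[0,0,-2],[0,0,-5],[0,0,-9],[0,0,-12],[0,0,-12]],"delta_rot":[[0,0,0],[0,0,0],[0,0,0],[0,0,0],[0,0,0],[0,0,0],[0,0,0],[0,0,0]]}'; python3 -m handwheel '{"gripper":[1,1,1,1],"slide":[[-2,0,0],[-4,0,0],[-4,0,0],[-4,0,0]],"delta_rot":[[0,0,0],[0,0,0],[0,0,0],[0,0,0]]}' | bash ok.sh; python3 - <<'E'
from plant import robot
from h import *
a=robot.get_image('wrist')['color'][20:320,160:480,::-1]
cv2.imwrite('pics/w6.png',cv2.resize(a,None,fx=2,fy=2,interpolation=cv2.INTER_CUBIC))
E
```

```text
t: 15.9
ee_pos: [0.5567, -0.3222, 0.1464]
tcp_rot: [3.14, -0.01, -0.344]
ft_force: [1.3, -0.7, 0.6]
grip_width: 0.0001
finger_force: 0.0
ee_pos: [0.5153, -0.3073, 0.139]
ft_force: [-0.5, -0.0, -0.3]
```

View pics/w6.png

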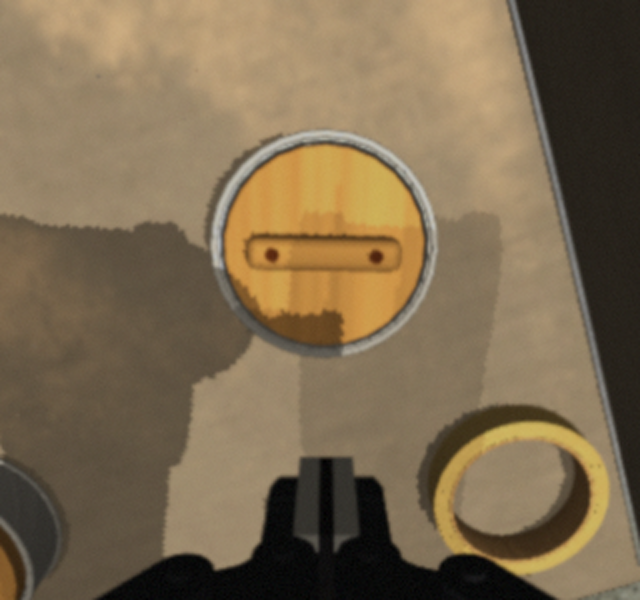

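The plate at crop (325,243) now sits almost flush with its rim and level, and the gripper is clear of everything.

```bash
python3 -c "
from plant import robot
print(robot.finish_job())"
```

```text
the job is handed in; nothing more can be done
None
```

I handed the job in: plate D, the rightmost mould in the top view, rocked when pressed beside its bar, and I pressed it about 7 mm down to a firm stop at 17 N; it looks level, the arm is clear, no verdict was shown, and I did not press-test the other three plates.

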